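# Empty the tip-out bin and sort the parts

### The job

Bolts and tube unions have got mixed in the tip-out bin, and one or two more were left lying on the bench. Tip the bin fully forward by its handle, take out every part in it, and put all the bolts (those on the bench too) in the oblong tray and all the tube unions in the square tray; then push the empty bin back upright, fully home. Leave the clamp, the bottle and the lens mount where they are.

Things in the scene. Friction and masses are not known exactly. Their poses are not given: they have to be found in the camera images.
- bolt1_c (a point): M16 hexagon bolt of bare steel with its nut run on near the tip: 90 mm long over all, shank 16 mm thick, head 10 mm and nut 13 mm thick, both 24 mm across flats (28 across corners). This point is half-way along, on its axis, 12 mm above what it lies on; own x axis along the bolt (head at -x; bare shank from x = -35 to +22 mm), z up as it starts. 0.18 kg or so. Starts at the back of the tip-out bin, lying fore and aft, or is absent.
- bolt2_c (a point): M16 hexagon bolt of bare steel with its nut run on near the tip: 90 mm long over all, shank 16 mm thick, head 10 mm and nut 13 mm thick, both 24 mm across flats (28 across corners). This point is half-way along, on its axis, 12 mm above what it lies on; own x axis along the bolt (head at -x; bare shank from x = -35 to +22 mm), z up as it starts. 0.18 kg or so. Starts at the back of the tip-out bin, lying fore and aft, or is absent.
- bolt3_c (a point): M16 hexagon bolt of bare steel with its nut run on near the tip: 90 mm long over all, shank 16 mm thick, head 10 mm and nut 13 mm thick, both 24 mm across flats (28 across corners). This point is half-way along, on its axis, 12 mm above what it lies on; own x axis along the bolt (head at -x; bare shank from x = -35 to +22 mm), z up as it starts. 0.18 kg or so. Starts on the bench in front of the trays, or is absent.
- union1_c (a point): straight push-in tube union, black plastic: 76 mm long, square middle body 34 mm long and 26 mm square, round ends 22 mm thick with a blue collar. This point is its centre, 13 mm above what it lies on; own x axis along its length, z up as it starts. 0.06 kg or so. Starts at the back of the tip-out bin, lying fore and aft, or is absent.
- union2_c (a point): straight push-in tube union, black plastic: 76 mm long, square middle body 34 mm long and 26 mm square, round ends 22 mm thick with a blue collar. This point is its centre, 13 mm above what it lies on; own x axis along its length, z up as it starts. 0.06 kg or so. Starts at the back of the tip-out bin, lying fore and aft, or is absent.
- union3_c (a point): straight push-in tube union, black plastic: 76 mm long, square middle body 34 mm long and 26 mm square, round ends 22 mm thick with a blue collar. This point is its centre, 13 mm above what it lies on; own x axis along its length, z up as it starts. 0.06 kg or so. Starts on the bench in front of the trays, or is absent.
- bin (a joint): Angle of the tip-out bin about its pivot: 0 = upright and home (against a stop), 0.6 = tipped fully forward, towards the robot (against a stop). The pivot is a stiff friction hinge (0.5 N m); tipping the full bin takes up to about 15 N at the handle. It stays tipped when let go near the full angle; when loaded it may sag shut if let go half-way; the empty bin stays where it is left.
- bin_pivot (a point): Mid-point of the bin's pivot axis, 30 mm above the bench; the axis runs along y of the stand. The orientation turns with the bin: x to the back of the bin, y along the pivot, z out of the bin's mouth (straight up at joint 0).
- bin_handle (a point): Middle of the bin's handle: a round steel bar 12 mm thick and 140 mm long, parallel to the pivot, 44 mm clear of the bin's front face (open above and below, so fingers can go down between bar and face). In the bin's frame it lies 35 mm in front of (-x) and 88 mm above the pivot. Orientation as bin_pivot.
- bin_floor (a point): Centre of the bin's inner floor: grey sheet-metal bin, inside 115 mm front to back, 235 mm wide, walls 45 mm above the floor, 5 mm thick. In the bin's frame it lies 77.5 mm behind and 50 mm above the pivot. Orientation as bin_pivot. Parts may slide against the front wall when it is tipped.
- stand: Fixed aluminium stand of the bin, 280 mm wide; origin on the bench under the pivot; x to its back, y along the pivot. A clear cover over the bin spans x = 60 to 166 mm at 215 to 227 mm above the bench, on side plates (y = +-128 to 138 mm; in front of x = 80 mm they are only 50 mm high, bar the cover's cheeks above 185 mm): the back of the upright bin lies under it, the tipped bin's mouth comes out in front of it.
- long_tray: Fixed aluminium tray for the bolts, the oblong one: 130 mm along its x, 230 mm along its y, 35 mm high, walls and floor 5 mm; origin at the centre of its underside.
- square_tray: Fixed aluminium tray for the tube unions, the square one: 180 x 180 mm, 35 mm high, walls and floor 5 mm; origin at the centre of its underside.
- g_clamp: Bystander: black G-clamp lying on the bench behind the trays, about 170 x 95 mm, 24 mm high. Leave it alone.
- flask: Bystander: white plastic bottle standing on the bench, 60 mm in diameter, 140 mm high. Leave it alone.
- lens_mount: Bystander: lens mount standing at the right of the work, in front of the trays, foot 70 x 60 mm, 95 mm high. Leave it alone.
Not all that is in view belongs to the job. What is shaped like the part that bears union1_c but green is not meant.

How it is judged:
On the way, in this order (a step that is already met when the one before it is completed fails the run):
1. the bin is tipped forward (beyond 0.5 rad) (value of joint bin above 0.5 rad), for 0.2 s.
2. every part has been taken out of the bin ((x of bolt1_c in the frame of stand below -0.1 m or y of bolt1_c in the frame of stand below -0.16 m or y of bolt1_c in the frame of stand above 0.16 m or z of bolt1_c in the frame of stand above 0.22 m) and (x of bolt2_c in the frame of stand below -0.1 m or y of bolt2_c in the frame of stand below -0.16 m or y of bolt2_c in the frame of stand above 0.16 m or z of bolt2_c in the frame of stand above 0.22 m) and (x of union1_c in the frame of stand below -0.1 m or y of union1_c in the frame of stand below -0.16 m or y of union1_c in the frame of stand above 0.16 m or z of union1_c in the frame of stand above 0.22 m) and (x of union2_c in the frame of stand below -0.1 m or y of union2_c in the frame of stand below -0.16 m or y of union2_c in the frame of stand above 0.16 m or z of union2_c in the frame of stand above 0.22 m)), for 0.2 s.
3. the bin is pushed back home (within 0.04 rad) (value of joint bin below 0.04 rad), for 0.2 s.
At the end, for the whole second after the job is handed in: Every bolt lies at rest in the oblong tray and every union at rest in the square tray (centre inside the walls and less than 50 mm above the tray's underside), and the bin is home within 0.04 rad (x of bolt1_c in the frame of long_tray between -0.06 and 0.06 m and y of bolt1_c in the frame of long_tray between -0.11 and 0.11 m and z of each of bolt1_c, bolt2_c, bolt3_c in the frame of long_tray below 0.05 m and linear speed of each of bolt1, bolt2, bolt3, union1, union2, union3 below 0.02 m/s and x of bolt2_c in the frame of long_tray between -0.06 and 0.06 m and y of bolt2_c in the frame of long_tray between -0.11 and 0.11 m and x of bolt3_c in the frame of long_tray between -0.06 and 0.06 m and y of bolt3_c in the frame of long_tray between -0.11 and 0.11 m and x of union1_c in the frame of square_tray between -0.085 and 0.085 m and y of union1_c in the frame of square_tray between -0.085 and 0.085 m and z of each of union1_c, union2_c, union3_c in the frame of square_tray below 0.05 m and x of union2_c in the frame of square_tray between -0.085 and 0.085 m and y of union2_c in the frame of square_tray between -0.085 and 0.085 m and x of union3_c in the frame of square_tray between -0.085 and 0.085 m and y of union3_c in the frame of square_tray between -0.085 and 0.085 m and value of joint bin below 0.04 rad); the robot touches nothing.
It fails at once if a bystander (clamp, bottle, lens mount) is moved more than 30 mm (distance of any of g_clamp, flask, lens_mount from where it was at the start of the episode above 0.03 m).
It fails at once if the bottle is tipped over (angle between flask's own z axis and vertical above 0.5 rad).
Of bolt1, bolt2, union1, union2 only 3 to 4 are there at a start; the rules pass over those that are not, and their reading is None.
Of bolt3, union3 only 1 to 2 are there at a start; the rules pass over those that are not, and their reading is None.
At some moment in a run one of bolt3, union3 may be knocked a few centimetres aside while the robot is not near it.
Once in a run the grip may slacken for a moment while it holds something.
It also fails if it takes over 210 s, if anything falls off the work surface, if the arm or the gripper's body presses on something with over 40 N, if the wrist force passes 120 N, or if a joint passes its speed limit or range.

### The arm

A 7-joint arm with a two-finger parallel gripper is mounted at the origin on the work surface. World frame = base frame: x ahead of the robot, y to its left, z up, the work surface at z = 0. Lengths are in m, angles in rad, forces in N, time in s.
With the tool pointing down it reaches from about 0.4 to 0.85 m from the base axis. Payload 10.4 kg.
Tool frame: the origin (TCP) lies on the centre line of the jaws, within the pads' length; the fingertips stand 11 mm ahead of it and the grasp point (between the pads) lies 8 mm behind it; z points along the fingers, y is the line along which they close (so a half turn about z gives the same grasp; the last joint's range is limited). The gripper opens to 87 mm and grips with 3 to 60 N. Pads are 19 mm wide; open, the fingers measure 117 mm over their backs; the gripper's body (75 mm by 190 mm) begins 51 mm behind the grasp point.
Start: joints at [1.159, 0.332, -0.065, 1.46, 0.022, 1.35, -0.088], TCP at [0.237, -0.578, 0.234] pointing down, gripper open.
Joint ranges: [-2.6, 2.6], [-0.5, 2.12], [-1.47, 1.34], [0.16, 2.42], [-1.27, 4.41], [0.06, 2.06], [-2.6, 2.6]. Speed limits (rad/s): [2.22, 2.22, 2.79, 2.79, 3.14, 3.14, 3.14].

### API

Orientations are given as a unit quaternion [x, y, z, w].
In Python, from bench import r gives the robot as it stands.
- The arm moves only by the shell command python3 -m pendant 'ROWS' [OPENING] [FORCE]. ROWS is JSON, a list of rows, each a list of 4 numbers: the shift along the tool's x, y, z in m, then the turn about the tool's z in rad. A call has 1 to 8 rows; each row shifts and turns the commanded pose from where the row before left it, along the tool's axes as they then stand; what a row does not reach is not made up. A row lasts 1/12 s, in which the tool goes at most 41.7 mm and 7.16 degrees, less where a joint would pass 70% of its speed; a pose out of reach is approached as far as the arm can. A call with a gripper value outside its range is refused whole. OPENING is the opening, from 0 (shut) to 1 (fully open), set as the call begins (- or left out, the last holds). The fingers move at their own pace and stop on an object; FORCE is the grip in N (left out, the last holds). Time passes only in rows, so rows that do not move let the fingers close. It gives the time, the measured TCP pose, the force, the opening and the grip force at its end, in the units of the state.
- r.read_state(): the state, without advancing time (a new reading comes with each control period).
- r.camera(name): name is "scene" or "top"; returns a dict with "img" (384x512x3 uint8, red, green, blue), "camera_matrix" (3x3 intrinsics, pixels), "xyz" and "attitude" of the camera in the world. Camera axes: x right, y down, z forward; pixel columns grow to the right and rows downward; lengths in m; the calibration is good to about 2 mm. A picture is of the moment at which its call begins. There is no depth.
- r.close_job(): hands the job in; it is judged then, once.
Trained networks look in the newest picture that a camera, given by its name, has taken for a name from the list of things; names that differ only in an ending like _2 or _b are one class to them, and where a whole thing is asked for, a point or a joint stands for the part that bears it (a point fixed in the world has none). Each returns a list of dicts, best first, with "score" (0 to 1); they miss things now and then, are a little off and sometimes report something else, mostly with a low value. They report only what shows in the picture. A call takes as long as a camera call. They do not tell look-alikes from the thing itself.
- r.outline_of(thing, camera): "mask" (384x512 bool, what is visible of it) and "bbox" ([centre column, centre row, width, height] in pixels, round what is visible of it).
The state is a dict: "time": time; "joint_positions": joint angles; "joint_vel": joint speeds; "joint_torque": joint torques, N m; "ee_pos": TCP position; "eef_rot": TCP orientation; "ft_force": force on the tool from outside, world axes, zero at the start; "torque": the same for the moment, N m; "width": finger opening in m; "grip_force": force on a finger pad.
Only numpy, scipy, OpenCV 4.12 (cv2) and the standard library are available. Lean on these libraries where they do the work, as an engineer would, in place of code of your own. Each camera call takes 0.05 s, during which the arm holds its last target. There are 200 camera calls.

## Working session

There is one attempt and no reset: what is moved stays moved. The work goes in short steps, Python scripts to look and compute and a shell command to move; the robot and the scene stay as the last step left them, time stands still between calls to the robot, and variables do not carry over. Pictures are saved under pics/ and viewed, at most 14 in all, crops included, and the job is handed in when it is done.

```bash
ls; mkdir -p pics; cat > h.py <<'E'
import numpy as np, cv2
from scipy.spatial.transform import Rotation as R
from bench import r
def cam(n):
    c=r.camera(n); c['K']=np.array(c['camera_matrix']); c['p']=np.array(c['xyz']); a=np.array(c['attitude'])
    c['R']=R.from_quat(a).as_matrix() if a.size==4 else a.reshape(3,3); return c
def ray(c,u,v,z):
    d=c['R']@np.linalg.solve(c['K'],[u,v,1.]); return c['p']+d*(z-c['p'][2])/d[2]
def proj(c,P):
    q=c['K']@(c['R'].T@(np.array(P)-c['p'])); return q[:2]/q[2]
def save(c,f,crop=None,s=1):
    im=c['img'][...,::-1]
    if crop: x0,y0,x1,y1=crop; im=im[y0:y1,x0:x1]
    cv2.imwrite('pics/'+f,cv2.resize(im,None,fx=s,fy=s,interpolation=cv2.INTER_CUBIC))
E
python3 - <<'E'
from h import *
s=r.read_state(); print(s['ee_pos'],s['eef_rot'],s['time'])
for n in('top','scene'):
    c=cam(n); save(c,n+'0.png',s=1.5); print(n,c['p'],c['attitude'],c['K'].tolist())
    for t in ['bolt1_c','union1_c','stand','bin_handle','long_tray','square_tray','g_clamp','flask','lens_mount']:
        for o in r.outline_of(t,n)[:5]:
            m=o['mask']; (cx,cy),wh,an=cv2.minAreaRect(cv2.findNonZero(m.astype('uint8')))
            print(t,round(o['score'],2),np.round(o['bbox']),np.round([cx,cy,*wh,an],1),np.round(ray(c,cx,cy,0.012),3))
E
```

```text
pics
[ 0.23678317 -0.57800289  0.23275396] [ 9.81159698e-01  1.93197122e-01 -1.75204981e-04 -6.98207256e-04] 0.0
top [ 0.37004308 -0.01904016  1.22050537] [-0.69969519  0.7091365  -0.06423127  0.05853552] [[422.92364583289043, 0.0, 256.2700545208286], [0.0, 422.92364583289043, 188.3672339180143], [0.0, 0.0, 1.0]]
union1_c 0.8 [189. 256.  28.  12.] [188.3 256.8  28.1  10.1  18.4] [0.389 0.164 0.012]
union1_c 0.55 [125. 262.  15.  29.] [126.  259.   13.1  28.6  14. ] [0.385 0.339 0.012]
union1_c 0.54 [159. 195.  10.  17.] [158.5 194.   16.   11.   90. ] [0.569 0.252 0.012]
stand 0.79 [139. 188. 126.  85.] [141.  186.5 128.   89.    0. ] [0.592 0.304 0.012]
stand 0.46 [149. 209. 100.  47.] [148.  207.5  45.   98.   90. ] [0.53  0.282 0.012]
bin_handle 0.69 [151. 210.  98.  44.] [148. 208.  46.  98.  90.] [0.529 0.282 0.012]
bin_handle 0.5 [395. 254.  32.  31.] [395.6 252.7  26.5  30.3  69.4] [ 0.392 -0.422  0.012]
bin_handle 0.24 [265. 188.  83.  48.] [266. 184.  48.  82.  90.] [ 0.595 -0.059  0.012]
long_tray 0.65 [267. 187.  80.  47.] [266.9 183.9  80.7  46.5   2. ] [ 0.595 -0.061  0.
[... 1213 characters left out ...]
. 140.  12.  10.] [208.5 142.5   8.5  11.3  45. ] [0.565 0.272 0.012]
long_tray 0.87 [261. 220.  64.  84.] [260.9 218.8  72.7  42.7  64. ] [ 0.592 -0.06   0.012]
long_tray 0.74 [214. 154.  10.  10.] [213.7 155.4   4.5  12.5  66.8] [0.558 0.219 0.012]
square_tray 0.57 [304. 290.  84.  80.] [304.5 290.4  61.   62.1  60.1] [ 0.6   -0.328  0.012]
g_clamp 0.6 [321. 223.  63.  38.] [319.9 224.1  29.3  54.1  66.8] [ 0.753 -0.168  0.012]
flask 0.89 [289. 162.  18.  29.] [289.7 160.1  18.2  28.6   9.5] [0.781 0.078 0.012]
lens_mount 0.59 [256. 349.  27.  31.] [257.2 348.8  21.2  24.7  45. ] [ 0.388 -0.41   0.012]
lens_mount 0.3 [206. 142.  74.  75.] [200.  142.8  80.   47.1  44.4] [0.538 0.285 0.012]
```

View pics/top0.png

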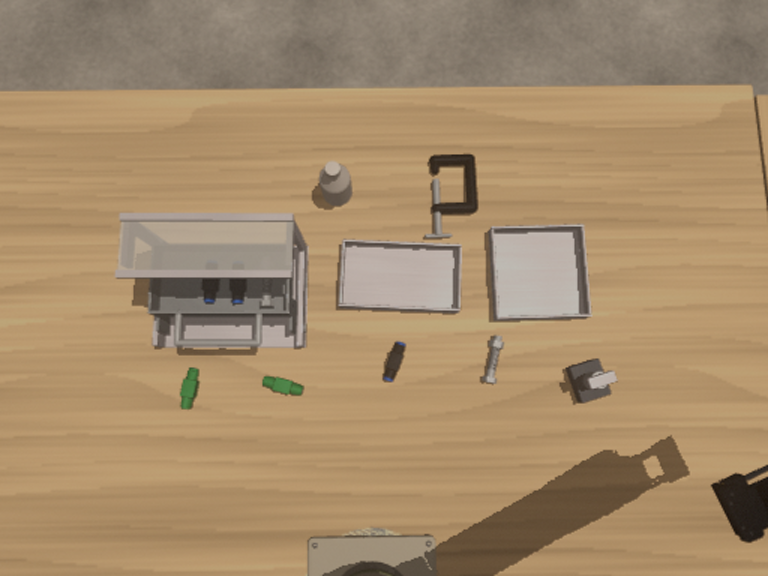

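```bash
python3 - <<'E'
from h import *
c=cam('top'); save(c,'top1.png',(60,120,260,290),4)
E
```

```text
(no output)
```

View pics/top1.png

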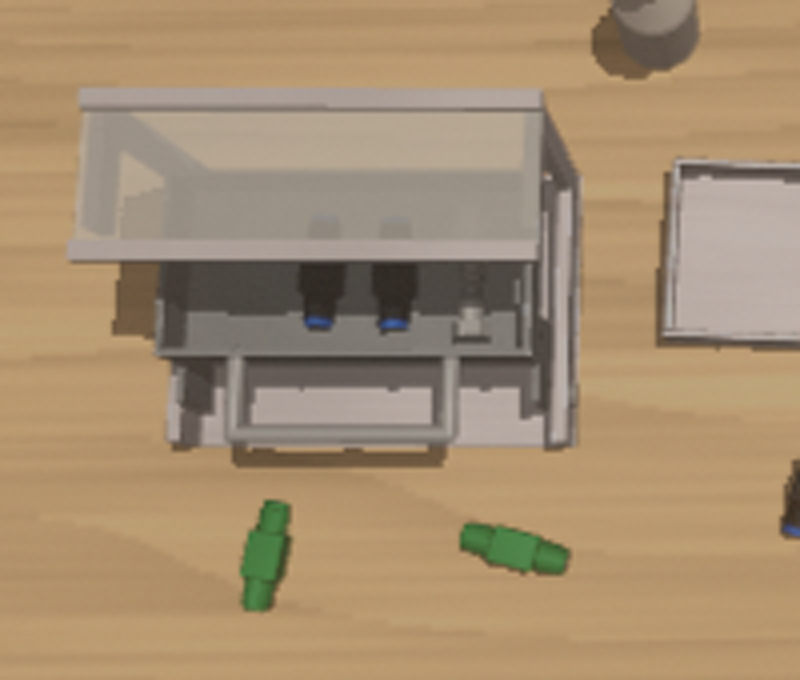

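The bin holds two black unions (crop px ~320,290 and ~395,290; image px 140,192 and 159,192) and one bolt (image px 177,195). On the bench there is a black union at (263,241) and a bolt at (328,240). The look-alikes are green unions at (126,259) and (188,257), to be left alone; the lens mount is at (393,253).

```bash
cat >> h.py <<'E'
def yaw():
    M=R.from_quat(r.read_state()['eef_rot']).as_matrix(); return np.arctan2(M[1,0],M[0,0])
def go(x,y,z,psi=None):
    s=r.read_state(); p=np.array(s['ee_pos']); M=R.from_quat(s['eef_rot']).as_matrix(); a=yaw()
    t=0 if psi is None else (a-psi+np.pi/2)%np.pi-np.pi/2
    f=a-t; d=np.array([x,y,z])-p
    print('turn %.3f then shift x %.4f y %.4f z %.4f'%(t,d[0]*np.cos(f)+d[1]*np.sin(f),d[0]*np.sin(f)-d[1]*np.cos(f),-d[2]))
E
python3 - <<'E'
from h import *
c=cam('top')
f=lambda u,v,z: ray(c,60+u/4-.4,120+v/4-.4,z)
a,b=f(230,433,.118),f(454,433,.118); print('handle',a,b,np.linalg.norm(a-b))
d=a-b; ps=np.arctan2(-d[0],d[1]); print('yaw',ps)
print('cover front',f(68,258,.215),f(542,258,.215), 'rim top left/right front',f(158,352,.125),f(530,352,.125))
for n in ('top','scene'):
    if n=='scene': c=cam('scene')
    for t,z in(('long_tray',.03),('square_tray',.03)):
        m=r.outline_of(t,n)[0]['mask']; q=cv2.boxPoints(cv2.minAreaRect(cv2.findNonZero(m.astype('uint8'))))
        P=np.array([ray(c,*k,z) for k in q]); print(t,P.mean(0).round(3),P[:,:2].round(3).tolist())
save(c,'sc1.png',(140,80,420,290),2.8)
E
```

```text
handle [0.46407319 0.33371923 0.118     ] [0.4621195  0.18842153 0.118     ] 0.1453108327019971
yaw -0.013445296833749556
cover front [0.56255336 0.40461638 0.215     ] [0.55892167 0.11920488 0.215     ] rim top left/right front [0.51678403 0.38046926 0.125     ] [0.51361321 0.13870476 0.125     ]
long_tray [ 0.591 -0.062  0.03 ] [[0.533, 0.057], [0.663, 0.051], [0.65, -0.183], [0.52, -0.173]]
square_tray [ 0.596 -0.327  0.03 ] [[0.686, -0.233], [0.692, -0.424], [0.506, -0.419], [0.5, -0.232]]
long_tray [ 0.59  -0.063  0.03 ] [[0.527, 0.056], [0.666, 0.056], [0.649, -0.184], [0.518, -0.18]]
square_tray [ 0.596 -0.327  0.03 ] [[0.502, -0.237], [0.691, -0.234], [0.687, -0.42], [0.505, -0.419]]
```

View pics/sc1.png

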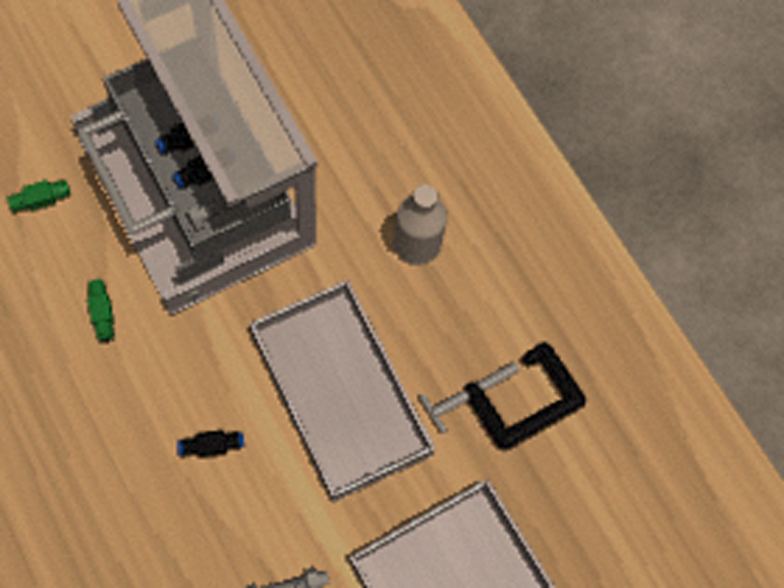

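```bash
python3 - <<'E'
from h import *
print(yaw()); go(.49,-.2,.233,-.013)
E
```

```text
0.3888080025915942
turn 0.402 then shift x 0.2481 y -0.3816 z 0.0006
```

```bash
python3 -m pendant '[[0,0,0,0.1005],[0,0,0,0.1005],[0,0,0,0.1005],[0,0,0,0.1005]]' 0 >/dev/null
python3 -m pendant '[[0.0207,-0.0318,0,0],[0.0207,-0.0318,0,0],[0.0207,-0.0318,0,0],[0.0207,-0.0318,0,0],[0.0207,-0.0318,0,0],[0.0207,-0.0318,0,0]]'
python3 -m pendant '[[0.0207,-0.0318,0,0],[0.0207,-0.0318,0,0],[0.0207,-0.0318,0,0],[0.0207,-0.0318,0,0],[0.0207,-0.0318,0,0],[0.0207,-0.0318,0,0]]'
python3 -m pendant '[[0,-0.038,0,0],[0,-0.038,0,0],[0,-0.038,0,0],[0,-0.038,0,0],[0,-0.038,0,0],[0,-0.038,0,0]]'
python3 -m pendant '[[0,-0.038,0,0],[0,-0.038,0,0],[0,-0.038,0,0],[0,-0.038,0,0],[0,-0.038,0,0],[0,-0.038,0,0],[0,0,0,0]]'
python3 -c "
from h import *
go(.490,.261,.112,-.013)"
```

```text
time: 2.18
ee_pos: [0.3644, -0.3876, 0.2338]
eef_rot: [1.0, -0.007, 0.0, 0.0]
ft_force: [1.7, -0.6, 0.5]
width: 0.0285
grip_force: 0.0
time: 2.68
ee_pos: [0.4911, -0.1984, 0.2339]
eef_rot: [1.0, -0.007, 0.0, 0.0]
ft_force: [0.6, -0.6, -0.3]
width: 0.0008
grip_force: 0.0
time: 3.18
ee_pos: [0.4931, 0.0297, 0.2338]
eef_rot: [1.0, -0.007, 0.0, 0.0]
ft_force: [1.7, 0.5, 0.2]
width: 0.0005
grip_force: 0.0
time: 3.77
ee_pos: [0.4939, 0.264, 0.2337]
eef_rot: [1.0, -0.002, -0.0, -0.002]
ft_force: [-1.1, -0.4, 0.7]
width: 0.0006
grip_force: 0.0
turn 0.009 then shift x -0.0039 y 0.0031 z 0.1217
```

```bash
python3 -m pendant '[[-0.001,0.0008,0.0304,0],[-0.001,0.0008,0.0304,0],[-0.001,0.0008,0.0304,0],[-0.001,0.0008,0.0304,0],[0,0,0,0]]'
python3 -m pendant '[[-0.0115,0,0,0],[-0.0084,0,0.0043,0],[-0.0084,0,0.0043,0],[-0.0074,0,0.006,0],[-0.0074,0,0.006,0],[0,0,0,0]]'
python3 -m pendant '[[-0.006,0,0.0072,0],[-0.006,0,0.0072,0],[-0.003,0,0.002,0],[0,0,0,0]]'
python3 - <<'E'
from h import *
c=cam('top'); save(c,'t2.png',(80,120,280,270),4)
E
```

```text
time: 4.18
ee_pos: [0.4894, 0.2506, 0.1066]
eef_rot: [1.0, -0.007, -0.004, 0.002]
ft_force: [-0.6, -0.8, -0.2]
width: 0.0006
grip_force: 0.0
time: 4.68
ee_pos: [0.4513, 0.254, 0.0936]
eef_rot: [1.0, -0.007, 0.003, -0.001]
ft_force: [6.6, 1.1, -3.2]
width: 0.0006
grip_force: 3.1
time: 5.02
ee_pos: [0.4381, 0.2544, 0.0774]
eef_rot: [1.0, -0.007, 0.004, -0.002]
ft_force: [12.5, 3.2, -7.2]
width: 0.0004
grip_force: 6.4
```

View pics/t2.png

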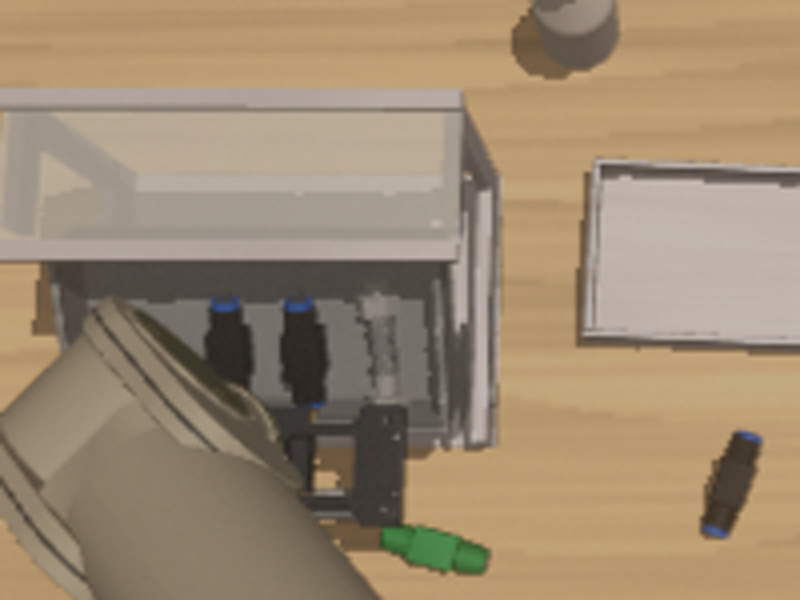

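```bash
python3 -m pendant '[[-0.004,0,0.003,0],[-0.003,0,0.002,0],[0,0,0,0],[0,0,0,0]]'
python3 -m pendant '[[0.014,0,-0.01,0],[0,0,-0.02,0],[0,0,-0.04,0],[0,0,-0.04,0],[0,0,-0.04,0],[0,0,-0.04,0],[-0.03,0,0,0],[0,0,0,0]]'
python3 -m pendant '[[0,0.04,0,0],[0,0.04,0,0],[0,0.04,0,0],[0,0.04,0,0],[0,0.04,0,0],[0,0.04,0,0],[0,0.04,0,0],[0,0,0,0]]' 1
python3 - <<'E'
from h import *
c=cam('top'); save(c,'t3.png',(80,130,260,250),4.4)
for o in r.outline_of('bin_handle','top')[:2]: print(o['score'],o['bbox'])
for t in('bolt1_c','union1_c'):
  for o in r.outline_of(t,'top'): print(t,round(o['score'],2),np.round(o['bbox']),[round(float(k),1) for k in sum(cv2.minAreaRect(cv2.findNonZero(o['mask'].astype('uint8')))[:2],())])
E
```

```text
time: 5.4
ee_pos: [0.4341, 0.2544, 0.073]
eef_rot: [1.0, -0.008, 0.007, -0.003]
ft_force: [26.2, 3.9, -16.0]
width: 0.0006
grip_force: 13.2
time: 6.07
ee_pos: [0.4088, 0.2564, 0.2643]
eef_rot: [1.0, -0.005, 0.003, -0.001]
ft_force: [0.4, 1.1, -0.6]
width: 0.0005
grip_force: 0.0
time: 6.73
ee_pos: [0.407, -0.033, 0.2611]
eef_rot: [1.0, -0.011, 0.001, 0.001]
ft_force: [0.4, -1.0, 0.0]
width: 0.0459
grip_force: 0.0
0.56 [145.6, 218.2, 106.3, 60.2]
bolt1_c 0.79 [176. 208.  17.  35.] [174.8, 207.5, 33.5, 10.3]
union1_c 0.74 [155. 211.  13.  32.] [155.5, 210.0, 28.0, 11.0]
union1_c 0.7 [127. 261.  12.  26.] [126.7, 259.2, 10.5, 24.5]
union1_c 0.55 [189. 257.  25.  10.] [188.5, 257.1, 26.2, 8.9]
union1_c 0.41 [396. 253.  31.  29.] [395.2, 252.6, 26.5, 30.2]
```

View pics/t3.png

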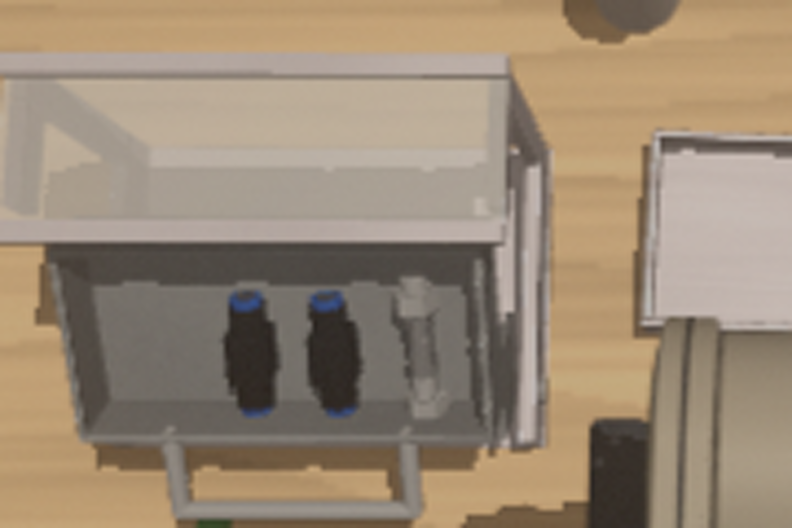

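```bash
python3 - <<'E'
from h import *
c=cam('top'); f=lambda u,v,z: ray(c,79.9+u/4.4,129.9+v/4.4,z)
for n,a,b,za,zb in (('uL',(247,302),(256,410),.135,.095),('uR',(327,302),(341,410),.135,.095),('b',(412,284),(429,408),.14,.09)):
    A,B=f(*a,za),f(*b,zb); m=(A+B)/2; print(n,A.round(3),B.round(3),m.round(3),'yaw',(np.arctan2((A-B)[1],(A-B)[0])).round(3))
print('handle',f(180,512,.083),f(418,512,.083),'rim R',f(488,440,.12),'rim L',f(85,440,.12))
E
python3 -c "
from h import *
go(.505,.285,.26,.0)"
```

```text
uL [0.538 0.283 0.135] [0.478 0.286 0.095] [0.508 0.284 0.115] yaw -0.056
uR [0.537 0.236 0.135] [0.477 0.235 0.095] [0.507 0.235 0.115] yaw 0.015
b [0.547 0.185 0.14 ] [0.478 0.182 0.09 ] [0.512 0.184 0.115] yaw 0.035
handle [0.41794812 0.3329762  0.083     ] [0.41597289 0.18924195 0.083     ] rim R [0.45602064 0.142058   0.12      ] rim L [0.45921539 0.37907031 0.12      ]
turn -0.011 then shift x 0.0973 y -0.3098 z 0.0007
```

```bash
python3 -m pendant '[[0.0,-0.039,0,0],[0.0,-0.039,0,0],[0.0,-0.039,0,0],[0.0,-0.039,0,0],[0.0,-0.039,0,0],[0.0,-0.039,0,0],[0.0,-0.039,0,0],[0.0,-0.039,0,0]]' 0.48 >/dev/null
python3 -m pendant '[[0.0325,0,0,0],[0.0325,0,0,0],[0.0325,0,0,0.019],[0,0,0.035,0],[0,0,0.035,0],[0,0,0,0],[0,0,0,0]]' 
python3 -c "
from h import *
go(.505,.288,.1195,-.03)"
```

```text
time: 8.23
ee_pos: [0.5077, 0.2852, 0.1894]
eef_rot: [1.0, -0.015, -0.002, 0.0]
ft_force: [0.7, 0.6, 1.2]
width: 0.042
grip_force: 0.0
turn -0.000 then shift x -0.0028 y -0.0027 z 0.0699
```

```bash
python3 -m pendant '[[-0.0025,-0.0027,0.015,0],[0,0,0.02,0],[0,0,0.015,0],[0,0,0.01,0],[0,0,0.006,0],[0,0,0.0035,0],[0,0,0,0]]'
python3 -m pendant '[[0,0,0,0],[0,0,0,0],[0,0,0,0],[0,0,0,0],[0,0,0,0]]' 0 25
```

```text
time: 8.82
ee_pos: [0.507, 0.2876, 0.1211]
eef_rot: [1.0, -0.016, 0.0, -0.0]
ft_force: [0.1, 0.6, 0.1]
width: 0.0416
grip_force: 0.0
time: 9.23
ee_pos: [0.5071, 0.2874, 0.1211]
eef_rot: [1.0, -0.016, 0.0, -0.0]
ft_force: [-0.1, -0.7, 3.8]
width: 0.0257
grip_force: 25.0
```

```bash
python3 -m pendant '[[0,0,-0.02,0],[0,0,-0.03,0],[0,0,-0.03,0],[0,0,-0.03,0],[0,0,-0.03,0],[0,0,0,0]]' 0 40
python3 -m pendant '[[0,0.039,0,0],[0,0.039,0,0],[0,0.039,0,0],[0,0.039,0,0],[0,0.039,0,0],[0,0.039,0,0],[0,0.039,0,0],[0,0.039,0,0]]'
python3 -m pendant '[[0.009,0.039,0,0],[0.009,0.039,0,0],[0.009,0.039,0,0],[0.009,0.039,0,0],[0.009,0.039,0,0],[0.009,0.039,0,0],[0.009,0.039,0,0],[0.009,0.039,0,0]]'
python3 -m pendant '[[0,0.039,0,0],[0,0,0,0],[0,0,0,0]]'
python3 -c "
from h import *
go(.597,-.38,.054)"
```

```text
time: 9.73
ee_pos: [0.5082, 0.2889, 0.2666]
eef_rot: [1.0, -0.016, 0.004, -0.002]
ft_force: [0.3, 0.4, -0.8]
width: 0.0259
grip_force: 40.0
time: 10.4
ee_pos: [0.4962, -0.0264, 0.2604]
eef_rot: [1.0, -0.016, 0.0, 0.0]
ft_force: [1.0, 0.5, -0.1]
width: 0.0259
grip_force: 40.0
time: 11.07
ee_pos: [0.5586, -0.3406, 0.2601]
eef_rot: [1.0, -0.016, -0.0, 0.0]
ft_force: [0.0, 0.3, -0.3]
width: 0.0253
grip_force: 40.0
time: 11.32
ee_pos: [0.5562, -0.3805, 0.2589]
eef_rot: [1.0, -0.018, -0.001, -0.0]
ft_force: [0.4, 1.8, -1.6]
width: 0.0258
grip_force: 40.0
turn 0.000 then shift x 0.0408 y -0.0020 z 0.2049
```

```bash
python3 -m pendant '[[0.02,0,0.02,0],[0.02,0,0.035,0],[0,0,0.035,0],[0,0,0.035,0],[0,0,0.035,0],[0,0,0.025,0],[0,0,0.02,0],[0,0,0,0]]'
python3 -m pendant '[[0,0,0,0],[0,0,0,0],[0,0,0,0]]' 0.45
python3 -m pendant '[[0,0,-0.02,0],[0,0,-0.035,0],[0,0,-0.035,0],[0,0,-0.035,0],[0,0,-0.035,0],[0,0,-0.035,0],[0,0,0,0]]' 1
python3 -c "
from h import *
go(.505,.235,.26,.0)"
```

```text
time: 11.98
ee_pos: [0.5952, -0.376, 0.0503]
eef_rot: [1.0, -0.015, -0.003, -0.002]
ft_force: [-0.7, 0.8, -0.7]
width: 0.0254
grip_force: 40.0
time: 12.23
ee_pos: [0.5987, -0.3792, 0.0581]
eef_rot: [1.0, -0.016, 0.002, 0.001]
ft_force: [-0.3, -0.5, 0.4]
width: 0.0362
grip_force: 0.0
time: 12.82
ee_pos: [0.6, -0.3799, 0.2615]
eef_rot: [1.0, -0.016, 0.006, 0.003]
ft_force: [0.8, -0.1, 1.7]
width: 0.0776
grip_force: 0.0
turn -0.032 then shift x -0.0950 y -0.6149 z 0.0015
```

```bash
python3 -m pendant '[[-0.012,-0.0386,0,-0.032],[-0.012,-0.0386,0,0],[-0.012,-0.0386,0,0],[-0.012,-0.0386,0,0],[-0.012,-0.0386,0,0],[-0.012,-0.0386,0,0],[-0.012,-0.0386,0,0],[-0.012,-0.0386,0,0]]' >/dev/null
python3 -m pendant '[[0,-0.0386,0,0],[0,-0.0386,0,0],[0,-0.0386,0,0],[0,-0.0386,0,0],[0,-0.0386,0,0],[0,-0.0386,0,0],[0,-0.0386,0,0],[0,-0.0386,0,0]]' 0.48 >/dev/null
python3 -m pendant '[[0,0,0.035,0],[0,0,0.035,0],[0,0,0,0],[0,0,0,0]]'
python3 - <<'E'
from h import *
go(.505,.238,.121,.01)
c=cam('top'); save(c,'t4.png',(80,130,420,270),2.3)
E
```

```text
time: 14.48
ee_pos: [0.5023, 0.2386, 0.1808]
eef_rot: [1.0, -0.0, -0.001, 0.0]
ft_force: [0.6, -0.6, 0.4]
width: 0.0419
grip_force: 0.0
turn -0.010 then shift x 0.0027 y 0.0006 z 0.0598
```

View pics/t4.png

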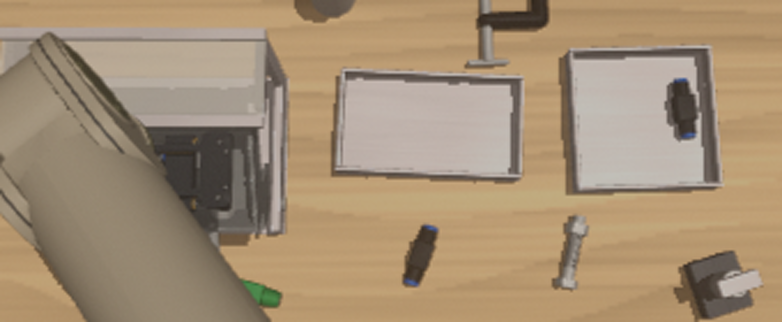

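The first union lies in the square tray (crop 684,107), and the bench union and bolt are undisturbed so far.

```bash
python3 -m pendant '[[0.0025,0,0.015,0],[0,0,0.018,0],[0,0,0.012,0],[0,0,0.008,0],[0,0,0.004,0],[0,0,0.003,0],[0,0,0,0]]'
python3 -m pendant '[[0,0,0,0],[0,0,0,0],[0,0,0,0],[0,0,0,0],[0,0,0,0]]' 0 40
python3 -m pendant '[[0,0,-0.02,0],[0,0,-0.03,0],[0,0,-0.03,0],[0,0,-0.03,0],[0,0,-0.03,0],[0,0,0,0],[0,0,0,0]]'
python3 -c "
from h import *
go(.597,-.33,.056)"
```

```text
time: 15.12
ee_pos: [0.5054, 0.2391, 0.1208]
eef_rot: [1.0, -0.0, 0.0, -0.0]
ft_force: [-0.2, 0.1, 0.6]
width: 0.0416
grip_force: 0.0
time: 15.53
ee_pos: [0.5054, 0.239, 0.1209]
eef_rot: [1.0, -0.0, 0.0, 0.0]
ft_force: [-0.2, -1.3, 4.1]
width: 0.0257
grip_force: 40.0
time: 16.12
ee_pos: [0.5059, 0.2395, 0.262]
eef_rot: [1.0, -0.0, 0.002, -0.001]
ft_force: [-0.3, -0.4, -2.6]
width: 0.0259
grip_force: 40.0
turn 0.000 then shift x 0.0913 y 0.5695 z 0.2060
```

```bash
python3 -m pendant '[[0,0.038,0,0],[0,0.038,0,0],[0,0.038,0,0],[0,0.038,0,0],[0,0.038,0,0],[0,0.038,0,0],[0,0.038,0,0]]' >/dev/null
python3 -m pendant '[[0.0114,0.0378,0,0],[0.0114,0.0378,0,0],[0.0114,0.0378,0,0],[0.0114,0.0378,0,0],[0.0114,0.0378,0,0],[0.0114,0.0378,0,0],[0.0114,0.0378,0,0],[0.0114,0.0378,0,0]]'
python3 -m pendant '[[0,0,0.03,0],[0,0,0.035,0],[0,0,0.035,0],[0,0,0.035,0],[0,0,0.035,0],[0,0,0.02,0],[0,0,0.013,0],[0,0,0,0]]'
python3 -m pendant '[[0,0,0,0],[0,0,0,0],[0,0,0,0]]' 0.45
python3 -m pendant '[[0,0,-0.02,0],[0,0,-0.035,0],[0,0,-0.035,0],[0,0,-0.035,0],[0,0,-0.035,0],[0,0,-0.035,0],[0,0,0,0]]' 1
python3 -c "
from h import *
go(.505,.185,.26,.0)"
```

```text
time: 17.37
ee_pos: [0.596, -0.3312, 0.2586]
eef_rot: [1.0, -0.0, -0.001, -0.0]
ft_force: [-0.1, 0.5, -0.2]
width: 0.0259
grip_force: 40.0
time: 18.03
ee_pos: [0.5941, -0.3283, 0.0531]
eef_rot: [1.0, 0.0, -0.003, -0.002]
ft_force: [-0.4, -0.0, -0.5]
width: 0.0256
grip_force: 40.0
time: 18.28
ee_pos: [0.5974, -0.3299, 0.0596]
eef_rot: [1.0, -0.0, 0.001, 0.001]
ft_force: [-0.1, 0.3, 0.5]
width: 0.0364
grip_force: 0.0
time: 18.87
ee_pos: [0.599, -0.3303, 0.2629]
eef_rot: [1.0, -0.0, 0.006, 0.003]
ft_force: [1.0, 0.3, 0.4]
width: 0.0777
grip_force: 0.0
turn -0.000 then shift x -0.0940 y -0.5153 z 0.0029
```

```bash
python3 -m pendant '[[-0.0115,-0.037,0,0],[-0.0115,-0.037,0,0],[-0.0115,-0.037,0,0],[-0.0115,-0.037,0,0],[-0.0115,-0.037,0,0],[-0.0115,-0.037,0,0],[-0.0115,-0.037,0,0],[-0.0115,-0.037,0,0]]' >/dev/null
python3 -m pendant '[[0,-0.0366,0,0.05],[0,-0.0366,0,0],[0,-0.0366,0,0],[0,-0.0366,0,0],[0,-0.0366,0,0],[0,-0.0366,0,0],[0,0,0,0]]' 0.5 >/dev/null
python3 -m pendant '[[0,0,0.035,0],[0,0,0.035,0],[0,0,0,0],[0,0,0,0]]'
python3 -c "
from h import *
go(.509,.184,.1205,-.05)"
```

```text
time: 20.45
ee_pos: [0.513, 0.1857, 0.1826]
eef_rot: [1.0, -0.025, -0.001, 0.0]
ft_force: [-0.4, 0.4, 0.7]
width: 0.0441
grip_force: 0.0
turn -0.000 then shift x -0.0039 y 0.0019 z 0.0621
```

```bash
python3 -m pendant '[[-0.004,0.002,0.015,0],[0,0,0.018,0],[0,0,0.012,0],[0,0,0.008,0],[0,0,0,0]]'
python3 -m pendant '[[0,0,0.004,0],[0,0,0.003,0],[0,0,0.002,0],[0,0,0,0]]'
python3 -m pendant '[[0,0,0,0],[0,0,0,0],[0,0,0,0],[0,0,0,0],[0,0,0,0]]' 0 50
```

```text
time: 20.87
ee_pos: [0.5095, 0.184, 0.1294]
eef_rot: [1.0, -0.025, -0.0, 0.0]
ft_force: [0.5, 0.0, -0.2]
width: 0.0435
grip_force: 0.0
time: 21.2
ee_pos: [0.5095, 0.1842, 0.1205]
eef_rot: [1.0, -0.025, 0.0, 0.0]
ft_force: [0.1, -0.4, 0.0]
width: 0.0432
grip_force: 0.0
time: 21.62
ee_pos: [0.5095, 0.1842, 0.1205]
eef_rot: [1.0, -0.025, 0.0, -0.0]
ft_force: [0.5, 0.6, 0.5]
width: 0.0181
grip_force: 0.5
```

```bash
python3 -m pendant '[[0,0,0,0],[0,0,0,0],[0,0,0,0]]' 
python3 -m pendant '[[0,0,-0.01,0],[0,0,-0.03,0],[0,0,-0.03,0],[0,0,-0.03,0],[0,0,-0.03,0],[0,0,0,0],[0,0,0,0]]'
python3 -c "
from h import *
go(.59,-.10,.06)"
```

```text
time: 21.87
ee_pos: [0.5095, 0.1842, 0.1205]
eef_rot: [1.0, -0.025, 0.0, 0.0]
ft_force: [0.8, -0.1, 0.1]
width: 0.0145
grip_force: 49.7
time: 22.45
ee_pos: [0.51, 0.1846, 0.2523]
eef_rot: [1.0, -0.025, 0.001, -0.0]
ft_force: [-0.2, -0.3, -3.0]
width: 0.015
grip_force: 50.0
turn 0.000 then shift x 0.0942 y 0.2802 z 0.1923
```

```bash
python3 -m pendant '[[0.0118,0.035,0,0],[0.0118,0.035,0,0],[0.0118,0.035,0,0],[0.0118,0.035,0,0],[0.0118,0.035,0,0],[0.0118,0.035,0,0],[0.0118,0.035,0,0],[0.0118,0.035,0,0]]'
python3 -m pendant '[[0,0,0.03,0],[0,0,0.035,0],[0,0,0.035,0],[0,0,0.035,0],[0,0,0.03,0],[0,0,0.02,0],[0,0,0.008,0],[0,0,0,0]]'
python3 -m pendant '[[0,0,0,0],[0,0,0,0],[0,0,0,0]]' 0.45
python3 -m pendant '[[0,0,-0.02,0],[0,0,-0.035,0],[0,0,-0.035,0],[0,0,-0.035,0],[0,0,-0.035,0],[-0.04,0,0,0],[-0.04,0,0,0],[-0.04,0,0,0]]' 0
python3 - <<'E'
from h import *
c=cam('top'); save(c,'t5.png',(80,130,420,270),2.3); print(yaw(),r.read_state()['ee_pos'])
E
```

```text
time: 23.12
ee_pos: [0.589, -0.102, 0.249]
eef_rot: [1.0, -0.025, -0.001, -0.0]
ft_force: [1.9, -0.1, -1.7]
width: 0.0148
grip_force: 50.0
time: 23.78
ee_pos: [0.5876, -0.0999, 0.0546]
eef_rot: [1.0, -0.025, -0.003, -0.0]
ft_force: [-0.7, -0.7, -1.7]
width: 0.015
grip_force: 50.0
time: 24.03
ee_pos: [0.591, -0.1003, 0.0594]
eef_rot: [1.0, -0.025, 0.002, 0.0]
ft_force: [0.3, -0.1, 0.2]
width: 0.0278
grip_force: 0.0
time: 24.7
ee_pos: [0.4693, -0.0938, 0.2189]
eef_rot: [1.0, -0.025, 0.002, 0.0]
ft_force: [0.3, -0.1, 1.0]
width: 0.0005
grip_force: 0.0
-0.05004819259334684 [ 0.4613955  -0.09351672  0.21730033]
```

View pics/t5.png

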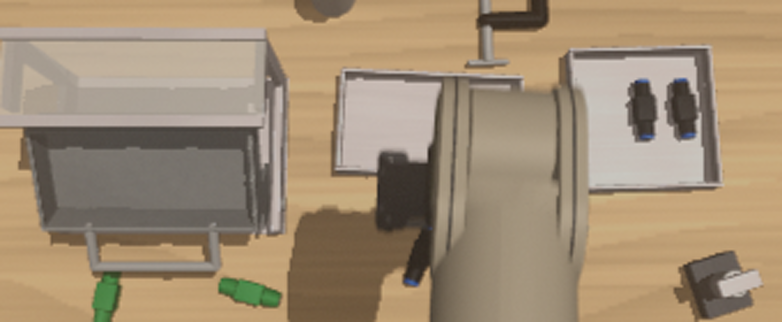

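```bash
python3 -m pendant '[[0,-0.035,0,-0.05],[0,-0.035,0,0],[0,-0.035,0,0],[0,-0.035,0,0],[0,-0.035,0,0],[0,-0.035,0,0],[0,-0.035,0,0],[0,-0.035,0,0]]' >/dev/null
python3 -m pendant '[[-0.0385,-0.038,0,0],[-0.0385,-0.038,0,0],[0,0,0,0],[0,0,0,0]]'
python3 -c "
from h import *
go(.386,.261,.083,-.0)"
```

```text
time: 25.75
ee_pos: [0.4112, 0.2465, 0.2188]
eef_rot: [1.0, 0.002, 0.001, 0.0]
ft_force: [0.2, -0.7, -0.3]
width: 0.0001
grip_force: 0.0
turn 0.005 then shift x -0.0252 y -0.0145 z 0.1358
```

```bash
python3 -m pendant '[[-0.0252,-0.0145,0,0],[0,0,0.035,0],[0,0,0.035,0],[0,0,0.035,0],[0,0,0.031,0],[0,0,0,0]]'
python3 -m pendant '[[0.012,0,0,0],[0.006,0,-0.002,0],[0.006,0,-0.007,0],[0.006,0,-0.007,0],[0.0073,0,-0.006,0],[0.0073,0,-0.006,0],[0,0,0,0]]'
python3 -m pendant '[[0.0084,0,-0.0045,0],[0.0084,0,-0.0045,0],[0.003,0,0,0],[0,0,0,0],[0,0,0,0]]'
```

```text
time: 26.25
ee_pos: [0.3855, 0.256, 0.0771]
eef_rot: [1.0, -0.001, -0.003, 0.002]
ft_force: [-0.3, -0.9, -0.4]
width: 0.0004
grip_force: 0.0
time: 26.83
ee_pos: [0.4344, 0.2589, 0.1132]
eef_rot: [1.0, -0.001, 0.002, -0.0]
ft_force: [-3.8, -0.8, 3.3]
width: 0.0002
grip_force: 2.0
time: 27.25
ee_pos: [0.4453, 0.2589, 0.1188]
eef_rot: [1.0, 0.001, -0.006, 0.002]
ft_force: [-33.9, -4.8, 11.0]
width: 0.0006
grip_force: 17.1
```

```bash
python3 -m pendant '[[-0.03,0,0,0],[0,0,-0.035,0],[0,0,-0.035,0],[0,0,-0.035,0],[0,0,-0.035,0],[0,0,0,0]]'
python3 -m pendant '[[0,0.038,0,0],[0,0.038,0,0],[0,0.038,0,0],[0,0,0,0],[0,0,0,0]]' 1
python3 - <<'E'
from h import *
c=cam('top'); save(c,'t6.png',(60,110,420,290),2.2)
for t in('bolt1_c','union1_c'):
  for o in r.outline_of(t,'top'):
    (cx,cy),wh,an=cv2.minAreaRect(cv2.findNonZero(o['mask'].astype('uint8')))
    l=cv2.fitLine(cv2.findNonZero(o['mask'].astype('uint8')),cv2.DIST_L2,0,.01,.01).ravel()
    A,B=ray(c,cx+10*l[0],cy+10*l[1],.012),ray(c,cx-10*l[0],cy-10*l[1],.012); d=A-B
    print(t,round(o['score'],2),np.round([cx,cy,*wh]),((A+B)/2).round(3),np.arctan(d[1]/d[0]).round(3))
E
```

```text
time: 27.75
ee_pos: [0.4249, 0.2608, 0.2677]
eef_rot: [1.0, -0.0, 0.006, -0.002]
ft_force: [0.2, 0.7, 0.4]
width: 0.0003
grip_force: 0.0
time: 28.17
ee_pos: [0.423, 0.1427, 0.2609]
eef_rot: [1.0, -0.002, 0.002, 0.0]
ft_force: [-0.8, 0.8, -0.5]
width: 0.0259
grip_force: 0.0
bolt1_c 0.6 [280. 180.  31.   9.] [ 0.605 -0.101  0.012] -0.051
union1_c 0.6 [360. 177.  26.  10.] [ 0.612 -0.334  0.012] 0.021
union1_c 0.5 [196. 260.   7.   9.] [0.381 0.141 0.012] 1.329
```

View pics/t6.png

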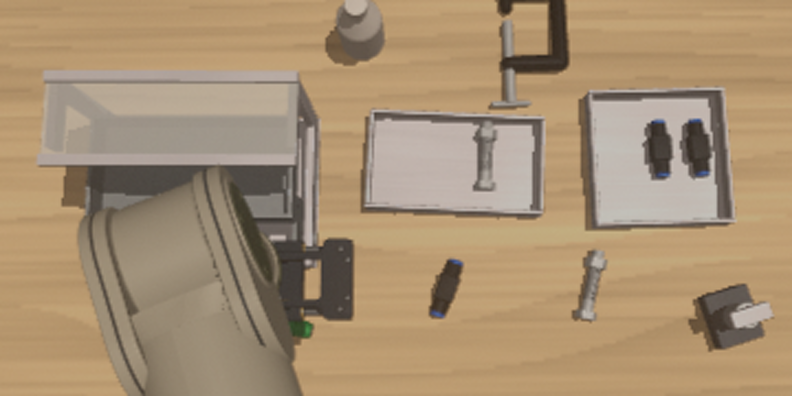

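The bolt is in the oblong tray and two unions in the square tray; the bench union is at crop (447,289) and the bench bolt at (591,286).

```bash
python3 - <<'E'
from h import *
c=cam('top'); f=lambda u,v,z: ray(c,59.7+u/2.2,109.7+v/2.2,z)
for n,a,b in(('u3',(455,262),(439,316)),('b3',(598,251),(584,319))):
    A,B=f(*a,.013),f(*b,.013); d=A-B; p=np.arctan2(d[1],d[0]); m=(A+B)/2; print(n,A,B,m,p,np.linalg.norm(d)); go(m[0],m[1],.12,p)
E
```

```text
u3 [ 0.46463075 -0.05788183  0.013     ] [ 0.39572957 -0.03609093  0.013     ] [ 0.43018016 -0.04698638  0.013     ] -0.306309493691424 0.07226489691858122
turn 0.308 then shift x 0.0662 y 0.1815 z 0.1394
b3 [ 0.47640662 -0.24408513  0.013     ] [ 0.38934348 -0.22217644  0.013     ] [ 0.43287505 -0.23313079  0.013     ] -0.24652283930770214 0.08977740195594397
turn 0.248 then shift x 0.1032 y 0.3650 z 0.1394
```

```bash
python3 -m pendant '[[0,0,0,0.1027],[0,0,0,0.1027],[0,0,0,0.1027],[0.013,0.0363,0.02,0],[0.013,0.0363,0.02,0],[0.013,0.0363,0.02,0],[0.013,0.0363,0.02,0],[0.0142,0.0363,0.02,0]]' 0.65 >/dev/null
python3 -m pendant '[[0,0,0.03,0],[0,0,0,0],[0,0,0,0]]'
python3 -c "
from h import *
go(.430,-.047,.017,-.306)"
```

```text
time: 29.28
ee_pos: [0.4289, -0.0388, 0.1324]
eef_rot: [0.988, -0.153, -0.001, -0.001]
ft_force: [-0.3, -0.5, -0.3]
width: 0.0567
grip_force: 0.0
turn -0.001 then shift x 0.0036 y 0.0075 z 0.1154
```

```bash
python3 -m pendant '[[0.0036,0.0075,0.03,0],[0,0,0.03,0],[0,0,0.025,0],[0,0,0.018,0],[0,0,0.008,0],[0,0,0.004,0],[0,0,0,0]]'
python3 -m pendant '[[0,0,0,0],[0,0,0,0],[0,0,0,0],[0,0,0,0],[0,0,0,0],[0,0,0,0],[0,0,0,0]]' 0 40
python3 -m pendant '[[0,0,-0.02,0],[0,0,-0.035,0],[0,0,-0.035,0],[0,0,-0.035,0],[0,0,0,0],[0,0,0,0]]'
python3 -c "
from h import *
go(.597,-.28,.05,-.0)"
```

```text
time: 29.87
ee_pos: [0.4313, -0.0475, 0.0186]
eef_rot: [0.988, -0.153, 0.001, -0.0]
ft_force: [-0.1, -0.7, 0.3]
width: 0.056
grip_force: 0.0
time: 30.45
ee_pos: [0.4305, -0.0484, 0.018]
eef_rot: [0.988, -0.154, 0.0, 0.0]
ft_force: [-0.8, 0.2, 4.6]
width: 0.0256
grip_force: 39.9
time: 30.95
ee_pos: [0.4314, -0.0486, 0.1444]
eef_rot: [0.988, -0.154, 0.002, 0.0]
ft_force: [0.1, -1.1, -1.3]
width: 0.0255
grip_force: 39.9
turn -0.309 then shift x 0.1656 y 0.2314 z 0.0944
```

```bash
python3 -m pendant '[[0,0,-0.01,-0.103],[0,0,-0.01,-0.103],[0,0,0,-0.103],[0.0236,0.033,0,0],[0.0236,0.033,0,0],[0.0236,0.033,0,0],[0.0236,0.033,0,0],[0.0236,0.033,0,0]]'  >/dev/null
python3 -m pendant '[[0.0236,0.033,0,0],[0.0236,0.033,0,0],[0,0,0,0],[0,0,0,0]]'
python3 -c "
from h import *
go(.600,-.277,.05,-.0)"
```

```text
time: 31.95
ee_pos: [0.5951, -0.2806, 0.1591]
eef_rot: [1.0, -0.001, -0.002, -0.001]
ft_force: [0.1, 0.5, 0.9]
width: 0.0257
grip_force: 39.9
turn -0.002 then shift x 0.0049 y -0.0036 z 0.1091
```

```bash
python3 -m pendant '[[0.004,-0.0036,0.035,0],[0,0,0.035,0],[0,0,0.025,0],[0,0,0.013,0],[0,0,0,0],[0,0,0,0]]'
python3 -m pendant '[[0,0,0,0],[0,0,0,0],[0,0,0,0]]' 0.42
python3 -m pendant '[[0,0,-0.02,0],[0,0,-0.035,0],[0,0,-0.035,0],[0,0,-0.03,0],[-0.04,-0.03,0,0],[-0.04,-0.03,0,0],[-0.04,-0.03,0,0],[0,0,0,0]]' 0.6
python3 - <<'E'
from h import *
c=cam('top'); save(c,'t7.png',(60,110,420,290),2.2)
E
```

```text
time: 32.45
ee_pos: [0.5996, -0.2748, 0.055]
eef_rot: [1.0, 0.001, -0.0, -0.0]
ft_force: [1.1, -0.2, -1.0]
width: 0.0256
grip_force: 39.9
time: 32.7
ee_pos: [0.6007, -0.2759, 0.0566]
eef_rot: [1.0, 0.0, 0.001, 0.001]
ft_force: [0.5, 0.3, -0.8]
width: 0.0346
grip_force: 0.0
time: 33.37
ee_pos: [0.4936, -0.1956, 0.1739]
eef_rot: [1.0, 0.002, -0.003, -0.0]
ft_force: [1.3, -1.0, -0.1]
width: 0.0523
grip_force: 0.0
```

View pics/t7.png

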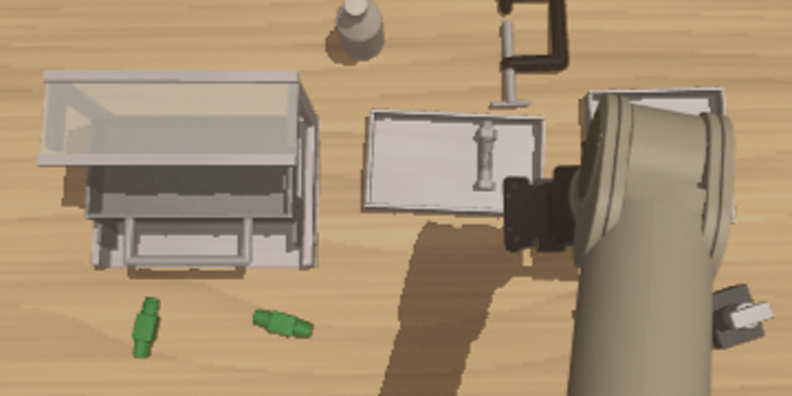

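```bash
python3 -m pendant '[[0,-0.04,0,0],[0,-0.04,0,0],[0,-0.04,0,0],[0,-0.04,0,0],[0,-0.04,0,0],[0,0,0,0]]' 0.6 >/dev/null
python3 - <<'E'
from h import *
c=cam('top'); save(c,'t8.png',(220,120,440,290),3.5)
for t in('bolt1_c','union1_c'):
  for o in r.outline_of(t,'top'):
    (cx,cy),wh,an=cv2.minAreaRect(cv2.findNonZero(o['mask'].astype('uint8')))
    print(t,round(o['score'],2),np.round([cx,cy,*wh]),ray(c,cx,cy,.013).round(3))
E
```

```text
bolt1_c 0.55 [281. 180.  30.   8.] [ 0.606 -0.103  0.013]
union1_c 0.66 [360. 178.  23.   8.] [ 0.61  -0.333  0.013]
union1_c 0.54 [188. 257.  27.  10.] [0.388 0.164 0.013]
union1_c 0.52 [126. 258.  11.  27.] [0.388 0.338 0.013]
```

View pics/t8.png

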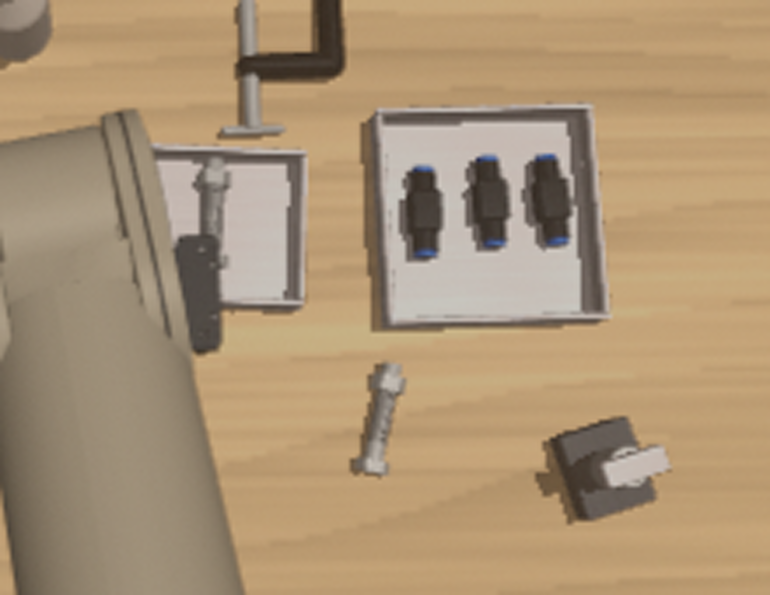

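All three unions lie in the square tray; the last bolt lies at crop (390,366)–(371,472), nut end upward.

```bash
python3 - <<'E'
from h import *
c=cam('top'); f=lambda u,v,z: ray(c,219.7+u/3.5,119.7+v/3.5,z)
A,B=f(390,363,.012),f(370,474,.012); d=A-B; p=np.arctan2(d[1],d[0]); m=(A+B)/2-.004*d/np.linalg.norm(d); print(A,B,m,p,np.linalg.norm(d)); go(m[0],m[1],.10,p)
E
```

```text
[ 0.47758808 -0.24320304  0.012     ] [ 0.38815306 -0.22302899  0.012     ] [ 0.42896861 -0.23223584  0.012     ] -0.22185906954341067 0.0916821410183496
turn 0.221 then shift x -0.0188 y 0.2404 z 0.0752
```

```bash
python3 -m pendant '[[0,0,0,0.1105],[0,0,0,0.1105],[-0.0027,0.04,0,0],[-0.0027,0.04,0,0],[-0.0027,0.04,0,0],[-0.0027,0.04,0,0],[-0.0027,0.04,0,0],[-0.0027,0.04,0,0]]' 0.6 >/dev/null
python3 -m pendant '[[0,0,0.035,0],[0,0,0.035,0],[0,0,0,0],[0,0,0,0]]'
python3 -c "
from h import *
go(.429,-.2322,.016,-.222)"
```

```text
time: 35.12
ee_pos: [0.43, -0.2319, 0.1041]
eef_rot: [0.994, -0.111, -0.001, -0.001]
ft_force: [1.4, 0.9, 0.5]
width: 0.0522
grip_force: 0.0
turn -0.000 then shift x -0.0009 y 0.0005 z 0.0881
```

```bash
python3 -m pendant '[[0,0,0.03,0],[0,0,0.025,0],[0,0,0.018,0],[0,0,0.009,0],[0,0,0.005,0],[0,0,0,0]]'
python3 -m pendant '[[0,0,0,0],[0,0,0,0],[0,0,0,0],[0,0,0,0],[0,0,0,0],[0,0,0,0],[0,0,0,0],[0,0,0,0]]' 0 50
python3 -m pendant '[[0,0,-0.02,0],[0,0,-0.035,0],[0,0,-0.035,0],[0,0,-0.035,0],[0,0,-0.02,0],[0,0,0,0],[0,0,0,0]]'
python3 -c "
from h import *
go(.588,-.03,.05,-.05)"
```

```text
time: 35.62
ee_pos: [0.4319, -0.2317, 0.0185]
eef_rot: [0.994, -0.11, 0.0, 0.0]
ft_force: [-0.3, 0.1, 0.6]
width: 0.0524
grip_force: 0.0
time: 36.28
ee_pos: [0.4313, -0.2316, 0.0179]
eef_rot: [0.994, -0.11, 0.0, 0.0]
ft_force: [-0.8, -1.3, 2.3]
width: 0.0148
grip_force: 50.0
time: 36.87
ee_pos: [0.4315, -0.2314, 0.1631]
eef_rot: [0.994, -0.11, 0.001, 0.0]
ft_force: [-0.5, -0.5, -2.0]
width: 0.015
grip_force: 50.0
turn -0.170 then shift x 0.1463 y -0.2090 z 0.1131
```

```bash
python3 -m pendant '[[0,0,0,-0.085],[0,0,0,-0.085],[0.0244,-0.0348,0,0],[0.0244,-0.0348,0,0],[0.0244,-0.0348,0,0],[0.0244,-0.0348,0,0],[0.0244,-0.0348,0,0],[0.0244,-0.0348,0,0]]' >/dev/null
python3 -m pendant '[[0,0,0,0],[0,0,0.03,0],[0,0,0.035,0],[0,0,0.03,0],[0,0,0.02,0],[0,0,0,0],[0,0,0,0]]'
```

```text
time: 38.12
ee_pos: [0.5832, -0.0337, 0.0457]
eef_rot: [1.0, -0.025, -0.002, -0.0]
ft_force: [0.8, -0.1, -1.6]
width: 0.0143
grip_force: 50.0
```

```bash
python3 -m pendant '[[0,0,0.009,0],[0,0,0.007,0],[0,0,0,0],[0,0,0,0]]'
python3 -m pendant '[[0,0,0,0],[0,0,0,0],[0,0,0,0],[0,0,0,0]]' 0.42
python3 -m pendant '[[0,0,-0.02,0],[0,0,-0.035,0],[0,0,-0.035,0],[0,0,-0.035,0],[0,0,-0.035,0],[0,0,-0.035,0],[0,0,0,0]]'
python3 -m pendant '[[0,0.038,0,0],[0,0.038,0,0],[0,0.038,0,0],[0,0.038,0,0],[0,0.038,0,0],[0,0.038,0,0],[0,0.038,0,0],[0,0,0,0]]'
python3 - <<'E'
from h import *
c=cam('top'); save(c,'t9.png',(60,90,420,290),2.2)
c=cam('scene')
for t in('bolt1_c','union1_c'):
  for o in r.outline_of(t,'scene'):
    (cx,cy),wh,an=cv2.minAreaRect(cv2.findNonZero(o['mask'].astype('uint8')))
    print(t,round(o['score'],2),ray(c,cx,cy,.018).round(3))
E
```

```text
time: 38.45
ee_pos: [0.5849, -0.0341, 0.0319]
eef_rot: [1.0, -0.025, 0.0, 0.0]
ft_force: [-0.3, -0.1, -1.4]
width: 0.015
grip_force: 50.0
time: 38.78
ee_pos: [0.5852, -0.0341, 0.0322]
eef_rot: [1.0, -0.025, 0.0, 0.0]
ft_force: [0.1, 0.1, 0.1]
width: 0.0321
grip_force: 0.0
time: 39.37
ee_pos: [0.5878, -0.0336, 0.2345]
eef_rot: [1.0, -0.025, 0.005, 0.0]
ft_force: [0.7, 0.2, 0.4]
width: 0.0366
grip_force: 0.0
time: 40.03
ee_pos: [0.5685, -0.3096, 0.2257]
eef_rot: [1.0, -0.031, -0.001, 0.002]
ft_force: [-0.0, -1.2, -0.4]
width: 0.0366
grip_force: 0.0
union1_c 0.72 [0.386 0.161 0.018]
union1_c 0.46 [0.382 0.335 0.018]
```

View pics/t9.png

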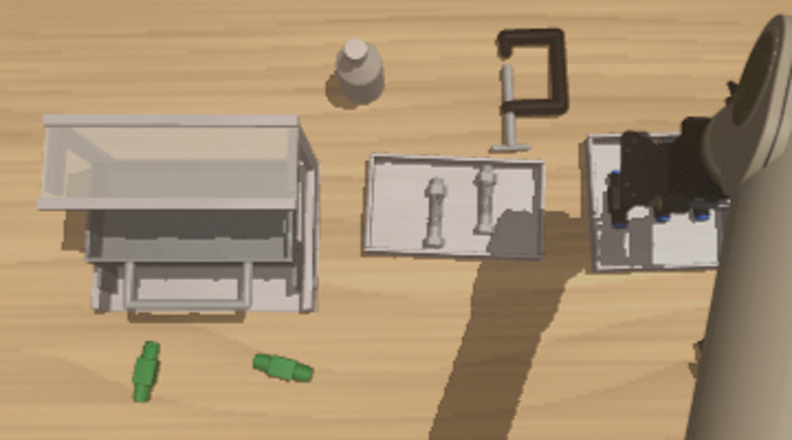

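Both bolts lie in the oblong tray, the bin is empty, and the bystanders are in place. Last check: whether the bin is home, compared with the starting picture.

```bash
python3 - <<'E'
from h import *
c=cam('top'); a=cv2.imread('pics/top1.png',0).astype('f4'); g=cv2.cvtColor(c['img'],cv2.COLOR_RGB2GRAY)[120:290,60:260]
b=cv2.resize(g,None,fx=4,fy=4,interpolation=cv2.INTER_CUBIC).astype('f4')
for x0,x1,y0,y1 in((215,470,395,460),(70,560,85,265),(160,300,335,365)): print(cv2.phaseCorrelate(a[y0:y1,x0:x1].copy(),b[y0:y1,x0:x1].copy()), np.abs(a-b)[y0:y1,x0:x1].mean())
s=r.read_state(); print(s['ee_pos'],s['grip_force'],s['time'])
E
```

```text
((-0.016606172553480292, -0.00684113787386309), 0.9649462455676662) 14.072941
((-0.008872079909451713, 0.019260521996940838), 0.8892823499891493) 14.756315
((-0.025534497287495128, -0.002443148599542866), 0.9599477843002037) 12.286428
[ 0.5720468  -0.29798413  0.22682874] 0.0 40.2833
```

The handle matches its starting position to well under a pixel, so the bin is home. Handing in.

```bash
python3 -c "
from bench import r
print(r.close_job())"
```

```text
the job is handed in; nothing more can be done
None
```

The job is handed in with no verdict returned: by the last pictures both bolts were in the oblong tray, all three unions in the square tray, the empty bin fully home, and the clamp, bottle and lens mount left where they were.

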